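Roll a printer drive roller until its clamp lug is on top, then rest it in the V cradle

TASK

The set screw in the clamp lug of this printer drive roller has to be reachable from above. Roll the roller along the blue mat, without lifting it, until the lug on its collar points straight up; then lift it out and rest it in the grey V cradle, both shaft ends fully down in the notches and the lug still on top. Do not let it fall, and do not disturb the other things on the bench.

Things in the scene. Friction and masses are not known exactly. Their poses are not given: they have to be found in the camera images.
- roller: The drive roller: a black rubber cylinder 48 mm in diameter and 100 mm long on a thin steel shaft 12 mm in diameter and 200 mm long, sticking out 50 mm past the rubber at each end. About 0.4 kg. It rolls on the mat without slipping. Origin on its axis, half-way along. x axis: along the shaft, towards the end with the collar (at the start the end farther from the robot).
- roller_center (a point): The roller's centre: on its axis, half-way along the rubber; the place to grasp it. 27 mm above the bench while the roller lies on the mat. x axis as the roller's.
- lug (a point): Outer end of the clamp lug, an aluminium block 14 by 14 mm with a dark set screw in its end, standing out from the roller's collar; 61 mm along x from the roller's centre and 21.5 mm off the axis. z axis: outwards along the lug (straight up when the lug is on top); x axis: along the shaft, as the roller's. It starts at least 55 degrees from the top, to either side or underneath.
- collar: Dark steel ring 28 mm in diameter, 16 mm wide, clamped fast on the shaft just beyond the rubber, 53 to 69 mm from the roller's centre, so that it turns only with the roller. It carries the lug. Origin at the roller's centre, axes as the lug's.
- mat: Blue mat, 310 by 400 by 3 mm, fixed flat on the bench; origin under its centre.
- cradle_seat (a point): Where the roller's centre belongs in the cradle, 60 mm above the bench. x axis: along the seated shaft; z axis: up.
- cradle: Heavy grey stand, fixed, left or right of the mat; origin under its centre. Base plate 200 by 80 by 6 mm; two uprights 8 mm thick, centred 84 mm either side along x, each with a 90 degree V notch about 45 mm wide at the top (74 mm above the bench) where the 12 mm shaft settles, rubber and collar hanging between them. Either end first; about 10 mm of play along x.
- tray: Clear divided parts tray, 150 by 100 by 30 mm, on the other side of the mat from the cradle; origin under its centre. To be left alone.
- driver: Screwdriver lying on the bench. To be left alone.
- cleaner: White bottle 50 mm in diameter, 130 mm tall, beyond the mat. To be left alone.
- pot: Grey cup 70 mm in diameter, 80 mm tall, beyond the mat. To be left alone.
- pcb: Bare green circuit board, 150 by 80 mm, lying flat. To be left alone.
- battery: Black laptop battery, 100 by 45 by 22 mm, lying between the robot and the mat. To be left alone.
- dish: Small steel screw dish, 56 mm in diameter and 22 mm high, near a corner of the mat. To be left alone.
There are look-alikes about, which are no part of the job. There is more than one size of the roller; the one meant has the size given above.

How it is judged:
By the outcome, as a careful person would: the job done as asked, in the order asked, and still so for the second after the job is handed in, with the robot touching nothing.
It also fails if it takes over 45 s, if anything falls off the work surface, if the arm or the gripper's body presses on something with over 40 N, if the wrist force passes 120 N, or if a joint passes its speed limit or range.

ROBOT

A 6-joint arm with a two-finger parallel gripper is mounted at the origin on the work surface. World frame = base frame: x ahead of the robot, y to its left, z up, the work surface at z = 0. Lengths are in mm, angles in rad, forces in N, time in s.
With the tool pointing down it reaches from about 275 to 825 mm from the base axis. Payload 4.9 kg.
Tool frame: the origin (TCP) lies at the very end of the fingers, on their centre line; the grasp point (between the pads) lies bot.tcp_to_grasp behind it (bot.tcp_to_grasp is the distance from the TCP to the grasp point, in mm); x points along the fingers, z is the direction in which the jaws open and shut, and the axes are right-handed (so a half turn about x gives the same grasp; the last joint's range is limited). The gripper opens to 85 mm and grips with 20 to 120 N. Pads are 22 mm wide; open, the fingers measure 114 mm over their backs; the gripper's body (76 mm by 85 mm) begins 54 mm behind the grasp point. The pads swing forward as they close: fully open they stand 13 mm farther back than shut.
Start: joints at [-1.311, 0.326, -0.193, 1.052, 0, 1.437], TCP at [211.048, -507.915, 231.281] pointing down, gripper open.
Joint ranges: [-2.65, 2.65], [-0.97, 1.79], [-1.3, 1.35], [-1.93, 2.1], [-1.47, 1.37], [-3.14, 3.14]. Speed limits (rad/s): [2.57, 2.57, 3.14, 3.14, 3.14, 3.14].

INTERFACE

Orientations are given as a unit quaternion [x, y, z, w].
In Python, from cell import bot gives the robot as it stands.
- The arm moves only by the tool jog_arm, never from a script. Its argument "series" is a list of rows, each a list of 5 numbers: the opening, from 0 (shut) to 1 (fully open), then the shift along the tool's x, y, z in mm, then the turn about the tool's x in rad. In form: [[gripper, tx, ty, tz, spin], ...]. A call has exactly 8 rows; each row is the pose to reach, as a shift and turn from the pose commanded when the call began, along the tool's axes at that moment; what a row does not reach only later rows make up. A row lasts 1/12 s, in which the tool goes at most 41.7 mm and 7.16 degrees, less where a joint would pass 70% of its speed; a pose out of reach is approached as far as the arm can. A call with a gripper value outside its range is refused whole. The fingers move at their own pace and stop on an object; the grip force is fixed at half the most. Time passes only in rows, so rows that repeat a pose let the fingers close, or fill a call up. It gives the time, the measured TCP pose, the force and the opening at its end, in the units of the state.
- bot.get_obs(): the state, without advancing time (a new reading comes with each control period).
- bot.capture(name): name is "scene" or "side" or "wrist"; returns a dict with "pixels" (384x512x3 uint8, blue, green, red), "fx", "fy", "cx", "cy" (pixels), "rvec" (rotation vector, rad) and "tvec" (3), from world to camera coordinates, as OpenCV has them; the wrist camera has in their place "mount" (4x4, takes a point from camera to tool coordinates, whose origin is the TCP and whose axes are the tool frame's). Camera axes: x right, y down, z forward; pixel columns grow to the right and rows downward; lengths in mm; the calibration is good to about 2 mm. A picture is of the moment at which its call begins: read the wrist's pose just before it. There is no depth.
- bot.sign_off(): hands the job in, once; it reports no verdict.
The state is a dict: "t": time; "joints": joint angles; "qvel": joint speeds; "tau": joint torques, N m; "eef_pos": TCP position; "eef_rot": TCP orientation; "ft_force": force on the tool from outside, world axes, zero at the start; "ft_torque": the same for the moment, N m; "gripper_width": opening from 0.0 (shut) to 1.0 (fully open).
Only numpy, scipy, OpenCV 4.12 (cv2) and the standard library are available. Lean on these libraries where they do the work, as an engineer would, in place of code of your own. Each camera call takes 0.05 s, during which the arm holds its last target. There are 200 camera calls.

## Working session

There is one attempt and no reset: what is moved stays moved. The work goes in short steps, Python scripts to look and compute and a tool call to move; the robot and the scene stay as the last step left them, time stands still between calls to the robot, and variables do not carry over. Pictures are saved under pics/ and viewed, about 8 in all and at most 12, crops included, and the job is handed in when it is done.

Besides the shell and the picture viewer there is one more tool, called after "Emit:" as name([rows], argument=value, ...), one row to a line, values as JSON. jog_arm: Moves the arm, as the interface text tells. Its arguments: {"type":"object","properties":{"series":{"type":"array","items":{"type":"array","items":{"type":"number"}}}},"required":["series"]}

```bash
mkdir -p pics; ls; cat > h.py <<'E'
import numpy as np, cv2
from scipy.spatial.transform import Rotation as R
from cell import bot
def cam(c,o=None):
    K=np.array([[c['fx'],0,c['cx']],[0,c['fy'],c['cy']],[0,0,1.]])
    if 'mount' in c:
        T=np.eye(4);T[:3,:3]=R.from_quat(o['eef_rot']).as_matrix();T[:3,3]=o['eef_pos'];T=T@np.array(c['mount'])
        T=np.linalg.inv(T);return K,T[:3,:3],T[:3,3]
    return K,cv2.Rodrigues(np.array(c['rvec'],float))[0],np.array(c['tvec'],float).ravel()
def ray(k,u,v):
    K,Rm,t=k; d=Rm.T@np.linalg.inv(K)@[u,v,1.]; return -Rm.T@t,d
def onz(k,u,v,z):
    p,d=ray(k,u,v); return p+d*(z-p[2])/d[2]
def proj(k,P):
    K,Rm,t=k; q=K@(Rm@np.array(P,float)+t); return q[:2]/q[2]
def snap(n,fn=None):
    o=bot.get_obs(); c=bot.capture(n); 
    if fn: cv2.imwrite('pics/'+fn,c['pixels'])
    k=cam(c,o); np.savez('pics/%s.npz'%(fn or n),K=k[0],R=k[1],t=k[2]); return c['pixels'],k,o
def load(fn):
    d=np.load('pics/%s.npz'%fn); return d['K'],d['R'],d['t']
E
python3 - <<'E'
from h import *
a,k,o=snap('scene','s0.png'); b,k2,o=snap('side','d0.png')
print(o, bot.tcp_to_grasp)
for kk in(k,k2): print(-kk[1].T@kk[2])
E
```

```text
pics
{'t': 0.05, 'joints': array([-1.31119598e+00,  3.26916394e-01, -1.93568163e-01,  1.05198843e+00,
        3.67876224e-05,  1.43661382e+00]), 'qvel': array([ 0.00022498, -0.0015547 ,  0.0016742 ,  0.00021013,  0.00114591,
       -0.00131687]), 'tau': array([ 8.87776750e-04, -4.44643128e+01,  2.63321346e+01,  8.12949089e-03,
       -1.70211597e-04,  1.85101982e-06]), 'eef_pos': array([ 210.91009209, -507.3423035 ,  230.52275876]), 'eef_rot': array([ 0.39293053,  0.58858639, -0.39212687,  0.58771437]), 'ft_force': array([ 0.47350967,  0.2706531 , -0.57257306]), 'ft_torque': array([ 0.01533901, -0.01973358, -0.03910568]), 'gripper_width': 1.00201105975897} 18.700000000000003
[ 782.22454446 -497.4862984   966.91002714]
[315.49043159 538.20881382 774.97416733]
```

View pics/s0.png

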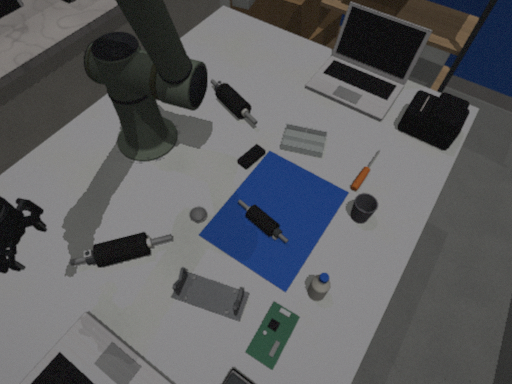

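View pics/d0.png

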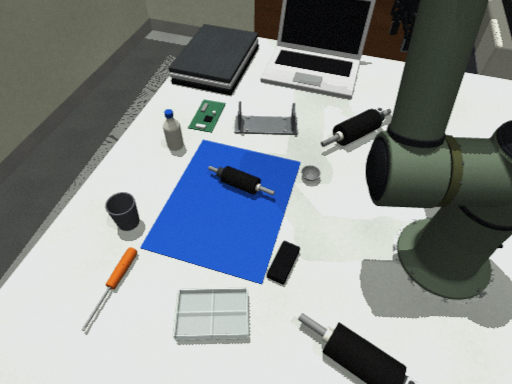

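The target roller is on the mat, at about (265,220) in scene and (240,180) in side. The cradle is at (212,293) in scene and (266,120) in side. I'll enlarge both.

```bash
python3 - <<'E'
from h import *
a=cv2.imread('pics/s0.png');b=cv2.imread('pics/d0.png')
f=lambda im,x,y:cv2.resize(im[y:y+60,x:x+80],(400,300),interpolation=cv2.INTER_CUBIC)
g=lambda im,x,y:cv2.resize(im[y:y+75,x:x+100],(400,300),interpolation=cv2.INTER_CUBIC)
cv2.imwrite('pics/m0.png',np.vstack([np.hstack([f(a,225,192),f(b,200,150)]),np.hstack([g(a,165,255),f(b,226,88)])]))
E
```

```text
(no output)
```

View pics/m0.png

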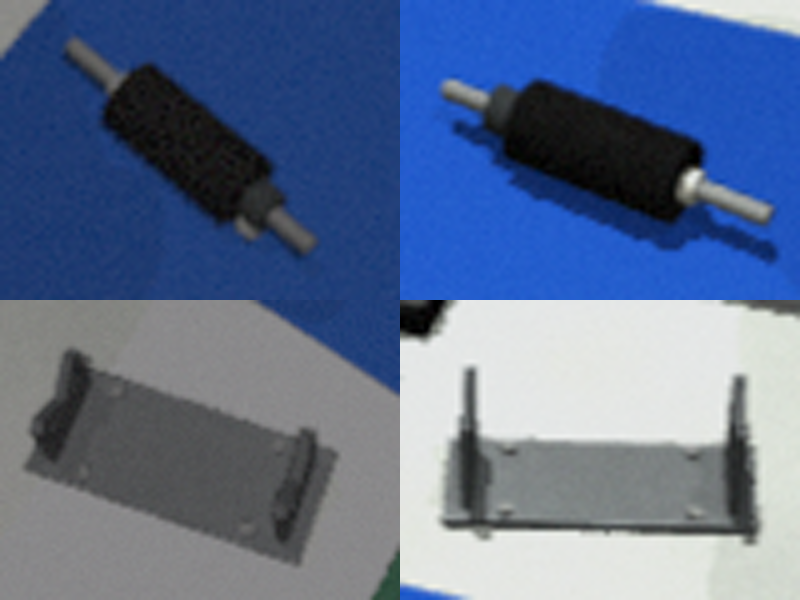

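```bash
python3 - <<'E'
from h import *
np.set_printoptions(precision=1,suppress=True)
s=load('s0.png');d=load('d0.png')
for n,k,uv in (('s',s,[(239.4,201),(287,241)]),('d',d,[(274,192.4),(209,167.6)])):
    p=[onz(k,*q,27) for q in uv]; v=p[1]-p[0]; print(n,p,'len',np.linalg.norm(v),'ang',np.degrees(np.arctan2(v[1],v[0])),'mid',(p[0]+p[1])/2)
for q in [(171.3,297),(249.3,293.8),(240,320.8)]: print('cr s',onz(s,*q,6))
for q in [(234.6,132.4),(297.4,136),(235.4,116),(295,117)]: print('cr d',onz(d,*q,6))
# lug: scene pixel
print('lug s z20,z27',onz(s,225+247/5,192+228/5,15),onz(s,225+247/5,192+228/5,27))
o=bot.get_obs();print(R.from_quat(o['eef_rot']).as_matrix())
c=bot.capture('wrist');print(c['mount'],c['fx'],c['cx'])
# mat corners
for q in [(269,153),(349,193),(285,284),(202,236)]: print('mat',onz(s,*q,3))
E
```

```text
s [array([439.6, -44. ,  27. ]), array([633.6, -76.9,  27. ])] len 196.739918658239 ang -9.624159170856172 mid [536.6 -60.4  27. ]
d [array([433.7, -46.1,  27. ]), array([630. , -75.9,  27. ])] len 198.55383944241927 ang -8.61817154298348 mid [531.8 -61.   27. ]
cr s [ 455.4 -389.6    6. ]
cr s [ 626.5 -262.2    6. ]
cr s [ 646.6 -335.2    6. ]
cr d [ 617.9 -256.1    6. ]
cr d [ 426.8 -300.9    6. ]
cr d [ 641.4 -331.3    6. ]
cr d [ 454.8 -386.9    6. ]
lug s z20,z27 [594.9 -83.3  15. ] [597.3 -88.5  27. ]
[[-0.   0.9  0.4]
 [ 0.   0.4 -0.9]
 [-1.   0.  -0. ]]
[[  -0.    -0.3    0.9 -141.4]
 [  -0.    -0.9   -0.3   84.5]
 [   1.    -0.     0.    -0.6]
 [   0.     0.     0.     1. ]] 308.7085884003628 258.5828752009566
mat [402.9 187.7   3. ]
mat [708.8 195.8   3. ]
mat [ 693.2 -182.3    3. ]
mat [ 409.  -197.4    3. ]
```

Roller: centre about (534,-61), heading about -9°. Its lug is on the -y side. Cradle: about (537,-322), heading about 15°. I'll plan the approach, passing over the cradle for a look.

```bash
cat >> h.py <<'E'
def plan(P,head):
    """print shift+spin from present pose to TCP P, tool y heading (deg), tool down"""
    o=bot.get_obs(); M=R.from_quat(o['eef_rot']).as_matrix(); d=M.T@(np.array(P)-o['eef_pos'])
    h=np.degrees(np.arctan2(M[1,1],M[0,1])); s=-np.radians((head-h+180)%360-180)
    print('t',round(o['t'],2),'pos',o['eef_pos'].round(1),'head',round(h,1),'tilt',M[2,0].round(4),'->',d.round(1),'spin',round(s,3),'g',round(o['gripper_width'],2),'F',np.round(o['ft_force'],1))
E
python3 -c "
from h import *
plan([537,-322,190],15);plan([534,-61,150],-9)"
```

```text
t 0.15 pos [ 210.9 -507.5  230.7] head 22.6 tilt -1.0 -> [ 40.8 372.3 -46.1] spin 0.132 g 1.0 F [ 0.2  0.4 -0.2]
t 0.15 pos [ 210.9 -507.5  230.7] head 22.6 tilt -1.0 -> [  81.1  469.6 -288.3] spin 0.551 g 1.0 F [ 0.2  0.4 -0.2]
```

Emit:
jog_arm([
  [1,5,38,-5,0.02],
  [1,10,76,-10,0.04],
  [1,15,114,-14,0.06],
  [1,20,152,-19,0.08],
  [1,25,190,-24,0.1],
  [1,30,228,-28,0.12],
  [1,35,266,-33,0.13],
  [1,40,300,-37,0.13],
])

```text
t: 0.82
eef_pos: [475.6, -357.0, 190.8]
eef_rot: [0.43, 0.562, -0.43, 0.561]
ft_force: [-0.6, -0.5, -0.4]
gripper_width: 0.996
```

```bash
python3 -c "
from h import *
snap('wrist','w1.png')
plan([534,-61,140],-9)"
```

```text
t 0.87 pos [ 480.  -353.5  189.7] head 15.5 tilt -1.0 -> [  51.   129.8 -267.4] spin 0.427 g 1.01 F [ 3.5  1.2 -0.1]
```

View pics/w1.png

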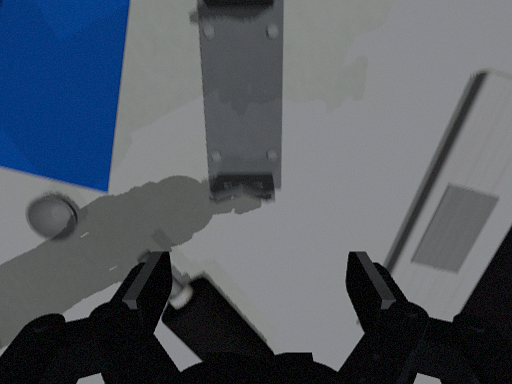

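Wrist view: cradle base with screws at (209,31), (272,31), (217,155) and (271,155). The near upright is at about (243,187) and the far one at (237,3).

```bash
python3 -c "
from h import *
np.set_printoptions(precision=1,suppress=True)
k=load('w1.png')
P=[onz(k,*q,7) for q in [(209,31),(272,31),(217,155),(271,155)]]
m=sum(P)/4; 
for a,b in((2,0),(3,1)): v=P[b]-P[a];print(np.linalg.norm(v),np.degrees(np.arctan2(v[1],v[0])))
v=P[0]-P[1];print(np.linalg.norm(v),np.degrees(np.arctan2(v[1],v[0]))-90)
print(m)
plan([534,-61,140],-9)
"
```

```text
119.55763475157003 16.20895061274761
119.53579425464685 15.428049243547953
59.596892310465925 15.121928001963582
[ 539.  -322.2    7. ]
t 0.87 pos [ 480.  -353.5  189.7] head 15.5 tilt -1.0 -> [  51.   129.8 -267.4] spin 0.427 g 1.01 F [ 3.5  1.2 -0.1]
```

Emit:
jog_arm([
  [1,6,16,-33,0.06],
  [1,12,32,-66,0.12],
  [1,18,48,-99,0.18],
  [1,24,65,-132,0.24],
  [1,31,81,-165,0.3],
  [1,37,97,-198,0.36],
  [1,43,113,-231,0.41],
  [1,49,128,-262,0.42],
])

```text
t: 1.53
eef_pos: [528.9, -70.5, 141.9]
eef_rot: [-0.538, -0.459, 0.538, -0.459]
ft_force: [-0.5, -0.2, 0.5]
gripper_width: 0.999
```

```bash
python3 -c "
from h import *
for i in range(3): snap('wrist')
snap('wrist','w2.png')
plan([534,-61,140],-9)"
```

```text
t 1.73 pos [528.8 -71.6 142. ] head -8.8 tilt -1.0 -> [  2.    3.5 -11.2] spin 0.003 g 1.0 F [-0.3 -1.1 -0.9]
```

View pics/w2.png

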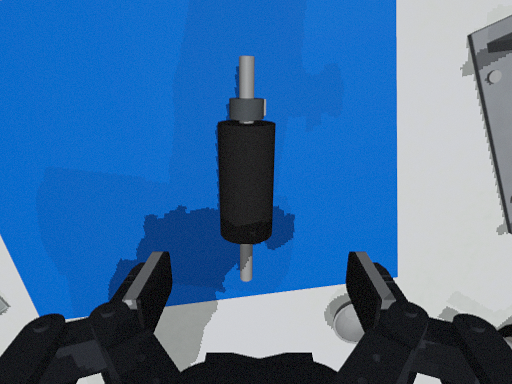

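```bash
python3 -c "
from h import *
np.set_printoptions(precision=1,suppress=True)
k=load('w2.png')
P=[onz(k,*q,27) for q in [(246.5,57),(246.2,281)]]
v=P[0]-P[1];print(P,np.linalg.norm(v),np.degrees(np.arctan2(v[1],v[0])),(P[0]+P[1])/2)
a=cv2.imread('pics/w2.png');cv2.imwrite('pics/w2c.png',cv2.resize(a[85:130,215:275],(800,600),interpolation=cv2.INTER_CUBIC))
u=v/np.linalg.norm(v);n=np.array([u[1],-u[0],0]);c=(P[0]+P[1])/2
for phi in range(50,181,10):
  r=[]
  for rad in(21.5,12):
   for s in(-7,7):
    f=np.radians(phi);e=n*np.sin(f)+np.array([0,0,np.cos(f)]);e2=n*np.cos(f)-np.array([0,0,np.sin(f)])
    r.append(proj(k,c+61*u+rad*e+s*e2))
  print(phi,np.array(r).round(1).tolist())
print([proj(k,c+x*u+s*14*n)for x in(53,69)for s in(-1,1)])
"
```

```text
[array([631. , -76.2,  27. ]), array([431.7, -42.7,  27. ])] 202.08987439283624 -9.527043405965127 [531.3 -59.4  27. ]
50 [[261.5, 113.5], [272.9, 112.3], [251.9, 112.6], [263.5, 111.5]]
60 [[265.6, 113.2], [274.1, 111.9], [254.8, 112.5], [263.7, 111.2]]
70 [[269.1, 112.9], [274.5, 111.4], [257.4, 112.4], [263.3, 110.9]]
80 [[271.7, 112.6], [274.0, 111.0], [259.6, 112.2], [262.5, 110.7]]
90 [[273.5, 112.1], [272.7, 110.6], [261.4, 112.0], [261.2, 110.4]]
100 [[274.4, 111.7], [270.7, 110.2], [262.7, 111.7], [259.5, 110.2]]
110 [[274.4, 111.3], [268.0, 109.8], [263.4, 111.5], [257.5, 110.0]]
120 [[273.6, 110.8], [264.8, 109.4], [263.7, 111.2], [255.1, 109.8]]
130 [[272.0, 110.4], [261.1, 109.2], [263.4, 110.9], [252.5, 109.6]]
140 [[269.7, 110.0], [257.0, 108.9], [262.6, 110.7], [249.8, 109.5]]
150 [[266.8, 109.6], [252.7, 108.8], [261.3, 110.4], [246.9, 109.5]]
160 [[263.4, 109.3], [248.3, 108.6], [259.6, 110.2], [244.1, 109.5]]
170 [[259.5, 109.1], [243.7, 108.6], [257.6, 110.0], [241.3, 109.5]]
180 [[255.4, 108.8], [239.3, 108.6], [255.3, 109.8], [238.6, 109.5]]
[array([229.2, 120.8]), array([263.6, 121.3]), array([228.9, 100.4]), array([264. , 100.9])]
```

View pics/w2c.png

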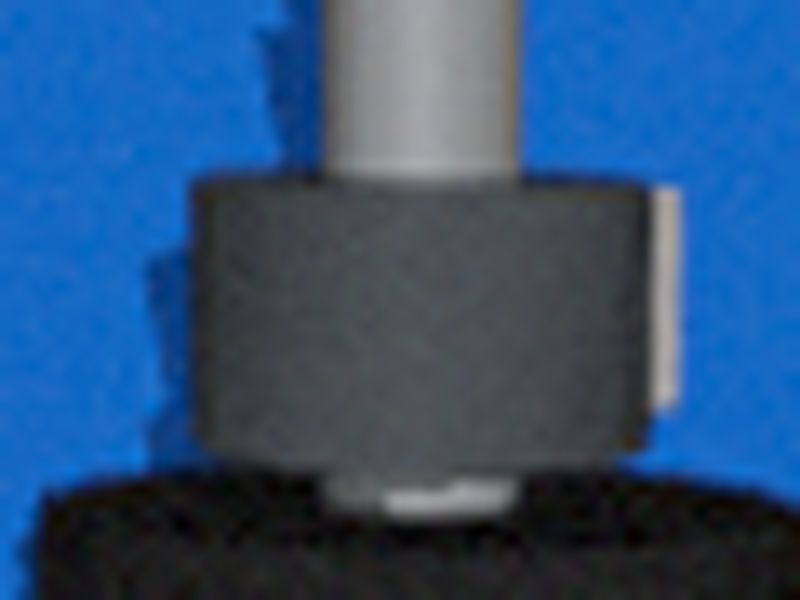

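The lug's right edge is at x≈266.1, against 263.8 for the collar, so the lug is about 152° from the top on the -y side. It needs about 64 mm of rolling toward +y. I'll descend straddling the roller.

```bash
python3 -c "
from h import *
plan([531.3,-59.4,8],-9.5)"
```

```text
t 1.73 pos [528.8 -71.6 142. ] head -8.8 tilt -1.0 -> [134.    0.7 -12.5] spin 0.012 g 1.0 F [-0.3 -1.1 -0.9]
```

Emit:
jog_arm([
  [1,15,1,-6,0.012],
  [1,40,1,-12.5,0.012],
  [1,65,1,-12.5,0.012],
  [1,90,1,-12.5,0.012],
  [1,110,1,-12.5,0.012],
  [1,125,1,-12.5,0.012],
  [1,133,1,-12.5,0.012],
  [1,133,1,-12.5,0.012],
])

```text
t: 2.4
eef_pos: [530.8, -61.2, 7.8]
eef_rot: [-0.54, -0.456, 0.541, -0.455]
ft_force: [0.5, -0.7, 0.7]
gripper_width: 1.003
```

Emit:
jog_arm([
  [0.66,0,0,0,0],
  [0.66,0,0,0,0],
  [0.66,0,0,0,0],
  [0.66,0,0,0,0],
  [0.66,0,0,0,0],
  [0.66,0,0,0,0],
  [0.66,0,0,0,0],
  [0.66,0,0,0,0],
])

```text
t: 3.07
eef_pos: [532.2, -60.1, 9.4]
eef_rot: [0.54, 0.456, -0.54, 0.456]
ft_force: [0.2, 0.5, -0.2]
gripper_width: 0.66
```

```bash
python3 -c "
from h import *
snap('wrist','w3.png')
plan([542,3.3,8],-9.5)"
```

```text
t 3.12 pos [532.1 -60.1   9.4] head -9.6 tilt -1.0 -> [  1.4  -0.8 -64.1] spin -0.002 g 0.66 F [ 0.6 -0.2 -0.2]
```

View pics/w3.png

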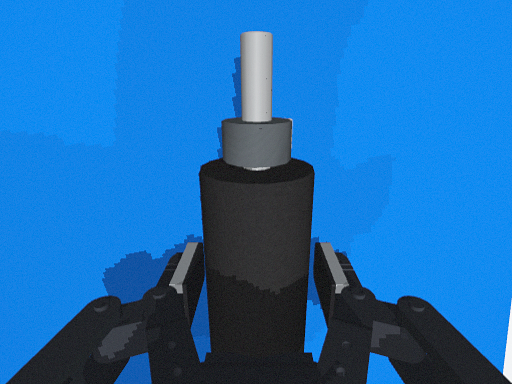

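The roller is centred between the pads, with the lug just peeking out at (291,125). Rolling slowly toward +y.

Emit:
jog_arm([
  [0.66,1,0,-2,0],
  [0.66,1,0,-6,0],
  [0.66,1,0,-10,0],
  [0.66,1,0,-14,0],
  [0.66,1,0,-19,0],
  [0.66,1,0,-24,0],
  [0.66,1,0,-28,0],
  [0.66,1,0,-32,0],
])

```text
t: 3.78
eef_pos: [537.5, -27.9, 8.3]
eef_rot: [0.54, 0.456, -0.54, 0.456]
ft_force: [-0.5, 0.4, 0.2]
gripper_width: 0.658
```

Emit:
jog_arm([
  [0.66,0,0,-5,0],
  [0.66,0,0,-10,0],
  [0.66,0,0,-15,0],
  [0.66,0,0,-20,0],
  [0.66,0,0,-24,0],
  [0.66,0,0,-28,0],
  [0.66,0,0,-31,0],
  [0.66,0,0,-32,0],
])

```text
t: 4.45
eef_pos: [541.3, -6.9, 8.2]
eef_rot: [0.539, 0.462, -0.535, 0.458]
ft_force: [-0.2, 0.5, 0.6]
gripper_width: 0.662
```

Emit:
jog_arm([
  [0.66,0,0,0,0],
  [0.66,0,0,0,0],
  [0.63,0,0,0,0],
  [0.63,0,0,0,0],
  [0.6,0,0,0,0],
  [0.6,0,0,0,0],
  [0.58,0,0,0,0],
  [0.58,0,0,0,0],
])

```text
t: 5.12
eef_pos: [541.2, -7.0, 8.3]
eef_rot: [0.539, 0.462, -0.535, 0.458]
ft_force: [-0.6, 0.6, -0.0]
gripper_width: 0.575
```

```bash
python3 -c "
from h import *
snap('wrist','w4.png');snap('side','d4.png');snap('scene','s4.png')
plan([542,3.3,8],-9.5)
a=cv2.imread('pics/w4.png');a=cv2.resize(a[0:200,150:380],(460,400))
b=cv2.imread('pics/s4.png')[170:250,230:320];b=cv2.resize(b,(338,300),interpolation=cv2.INTER_CUBIC)
c=np.zeros((600,800,3),'u1');c[:400,:460]=a;c[:300,462:]=b
d=cv2.imread('pics/d4.png')[160:230,190:270];c[305:600,462:799]=cv2.resize(d,(337,295),interpolation=cv2.INTER_CUBIC)
cv2.imwrite('pics/m4.png',c)"
```

```text
t 5.27 pos [541.2  -7.    8.3] head -8.8 tilt -1.0 -> [  0.3  -0.8 -10.3] spin 0.013 g 0.58 F [-0.2  0.4 -0.1]
```

View pics/m4.png

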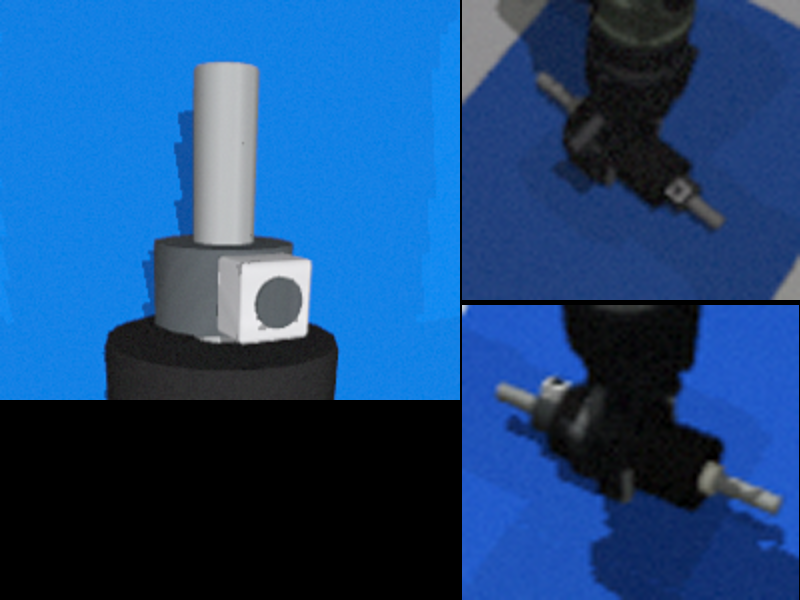

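The lug is now about 25° short of the top. The arm stopped 10 mm short with a small tilt, probably the last joint at its limit. I'll open, rise and check the joints.

Emit:
jog_arm([
  [1,0,0,0,0],
  [1,0,0,0,0],
  [1,0,0,0,0],
  [1,-5,0,0,0],
  [1,-20,0,0,0],
  [1,-40,0,0,0],
  [1,-60,0,0,0],
  [1,-72,0,0,0],
])

```text
t: 5.93
eef_pos: [542.1, -7.7, 82.5]
eef_rot: [0.539, 0.462, -0.534, 0.459]
ft_force: [-0.6, 0.3, -0.2]
gripper_width: 1.004
```

```bash
python3 -c "
from h import *
np.set_printoptions(precision=4,suppress=True)
o=bot.get_obs();print(o['joints']);print(R.from_quat(o['eef_rot']).as_matrix())
plan([540,-7,80],171)
# lug from w4
k=load('w4.png');np.set_printoptions(precision=1,suppress=True)
"
```

```text
[-0.155   0.4563 -0.4162  0.6961  0.0081  3.1395]
[[ 0.0034  0.9883 -0.1523]
 [ 0.0077 -0.1524 -0.9883]
 [-1.      0.0022 -0.0081]]
t 5.93 pos [542.1  -7.7  82.5] head -8.8 tilt -1.0 -> [ 2.5 -2.2 -0.4] spin -3.137 g 1.0 F [-0.6  0.3 -0.2]
```

Emit:
jog_arm([
  [1,0,0,0,-0.1],
  [1,0,0,0,-0.2],
  [1,0,0,0,-0.3],
  [1,0,0,0,-0.4],
  [1,0,0,0,-0.5],
  [1,0,0,0,-0.6],
  [1,0,0,0,-0.7],
  [1,0,0,0,-0.8],
])

```text
t: 6.6
eef_pos: [541.2, -7.6, 80.7]
eef_rot: [0.316, 0.635, -0.311, 0.633]
ft_force: [0.4, 0.5, 0.3]
gripper_width: 0.999
```

Emit:
jog_arm([
  [1,0,0,0,-0.1],
  [1,0,0,0,-0.2],
  [1,0,0,0,-0.3],
  [1,0,0,0,-0.4],
  [1,0,0,0,-0.5],
  [1,0,0,0,-0.6],
  [1,0,0,0,-0.7],
  [1,0,0,0,-0.8],
])

```text
t: 7.27
eef_pos: [541.2, -7.6, 80.7]
eef_rot: [0.045, 0.706, -0.039, 0.706]
ft_force: [1.4, 0.4, 0.9]
gripper_width: 1.0
```

Emit:
jog_arm([
  [1,0,0,0,-0.1],
  [1,0,0,0,-0.2],
  [1,0,0,0,-0.3],
  [1,0,0,0,-0.4],
  [1,0,0,0,-0.5],
  [1,0,0,0,-0.6],
  [1,0,0,0,-0.7],
  [1,0,0,0,-0.8],
])

```text
t: 7.93
eef_pos: [541.2, -7.6, 80.7]
eef_rot: [-0.234, 0.665, 0.239, 0.668]
ft_force: [-0.2, -1.2, 0.7]
gripper_width: 0.998
```

```bash
python3 -c "
from h import *
np.set_printoptions(precision=4,suppress=True)
o=bot.get_obs();print(o['joints']);print(R.from_quat(o['eef_rot']).as_matrix())
k=load('w4.png');np.set_printoptions(precision=1,suppress=True)
E=onz(k,263,32,33); print('far end top',E)
u=np.array([np.cos(np.radians(-9.2)),np.sin(np.radians(-9.2)),0]);n=np.array([u[1],-u[0],0])
p,d=ray(k,289,151)
c=np.array([541.2,-7,27.])
for c0 in (c,np.array([*(E-100*u)[:2],27])):
  print(c0,[(f,proj(k,c0+61*u+21.5*(n*np.sin(np.radians(f))+[0,0,np.cos(np.radians(f))]))) for f in range(10,41,5)], 'axis end',proj(k,c0+100*u+[0,0,6]))
plan([540,-7,80],171)
"
```

```text
[-0.155   0.4586 -0.4183  0.6938  0.0081  0.7346]
[[ 0.0014 -0.6297  0.7768]
 [ 0.008   0.7768  0.6297]
 [-1.      0.0053  0.0061]]
far end top [640.2 -23.7  33. ]
[541.2  -7.   27. ] [(10, array([271.1, 155.7])), (15, array([276.5, 155.5])), (20, array([281.7, 155.2])), (25, array([286.7, 154.7])), (30, array([291.3, 154.2])), (35, array([295.6, 153.6])), (40, array([299.5, 152.9]))] axis end [261.1  33.2]
[541.5  -7.7  27. ] [(10, array([273. , 154.7])), (15, array([278.4, 154.5])), (20, array([283.7, 154.1])), (25, array([288.6, 153.7])), (30, array([293.2, 153.2])), (35, array([297.5, 152.6])), (40, array([301.4, 151.9]))] axis end [263.  32.]
t 7.93 pos [541.2  -7.6  80.7] head 129.0 tilt -1.0 -> [ 0.7  1.2 -0.5] spin -0.733 g 1.0 F [-0.2 -1.2  0.7]
```

Emit:
jog_arm([
  [1,0,0,0,-0.1],
  [1,0,0,0,-0.2],
  [1,0,0,0,-0.3],
  [1,0,0,0,-0.4],
  [1,0,0,0,-0.5],
  [1,0,0,0,-0.6],
  [1,0,0,0,-0.7],
  [1,0,0,0,-0.73],
])

```text
t: 8.6
eef_pos: [541.2, -7.6, 80.7]
eef_rot: [-0.456, 0.536, 0.46, 0.541]
ft_force: [-0.7, 0.1, -0.8]
gripper_width: 0.999
```

```bash
python3 -c "
from h import *
plan([541.5,-7.7,8],170.8)
"
```

```text
t 8.6 pos [541.2  -7.6  80.7] head 170.8 tilt -1.0 -> [72.7 -0.3 -0.6] spin -0.0 g 1.0 F [-0.7  0.1 -0.8]
```

Emit:
jog_arm([
  [1,10,0,-0.5,0],
  [1,28,0,-0.5,0],
  [1,46,0,-0.5,0],
  [1,60,0,-0.5,0],
  [1,69,0,-0.5,0],
  [1,72,0,-0.5,0],
  [0.8,72,0,-0.5,0],
  [0.66,72,0,-0.5,0],
])

```text
t: 9.27
eef_pos: [541.5, -7.5, 8.5]
eef_rot: [-0.455, 0.537, 0.459, 0.542]
ft_force: [-0.5, 0.2, 0.7]
gripper_width: 0.748
```

Emit:
jog_arm([
  [0.64,0,0,0,0],
  [0.62,0,0,0,0],
  [0.6,0,0,1,0],
  [0.6,0,0,3,0],
  [0.6,0,0,5,0],
  [0.6,0,0,8,0],
  [0.6,0,0,10,0],
  [0.6,0,0,11,0],
])

```text
t: 9.93
eef_pos: [543.0, 3.9, 8.4]
eef_rot: [-0.455, 0.537, 0.459, 0.541]
ft_force: [-0.5, -1.0, -0.1]
gripper_width: 0.601
```

Emit:
jog_arm([
  [0.6,0,0,0,0],
  [0.59,0,0,0,0],
  [0.58,0,0,0,0],
  [0.57,0,0,0,0],
  [0.57,0,0,0,0],
  [0.57,0,0,0,0],
  [0.57,0,0,0,0],
  [0.57,0,0,0,0],
])

```text
t: 10.6
eef_pos: [542.9, 3.3, 8.4]
eef_rot: [-0.455, 0.537, 0.459, 0.542]
ft_force: [0.3, 0.2, -0.1]
gripper_width: 0.57
```

```bash
python3 -c "
from h import *
snap('wrist','w5.png');snap('side','d5.png');snap('scene','s5.png')
plan([543.2,2.9,8],170.8)
a=cv2.imread('pics/w5.png');a=cv2.resize(a,(460,345))
b=cv2.imread('pics/s5.png')[170:250,230:320];b=cv2.resize(b,(338,300),interpolation=cv2.INTER_CUBIC)
c=np.zeros((600,800,3),'u1');c[:345,:460]=a;c[:300,462:]=b
d=cv2.imread('pics/d5.png')[160:230,190:270];c[305:600,462:799]=cv2.resize(d,(337,295),interpolation=cv2.INTER_CUBIC)
cv2.imwrite('pics/m5.png',c)"
```

```text
t 10.75 pos [542.9   3.3   8.4] head 170.6 tilt -1.0 -> [ 0.4 -0.3 -0.4] spin -0.004 g 0.57 F [ 0.1 -0.7 -0.5]
```

View pics/m5.png

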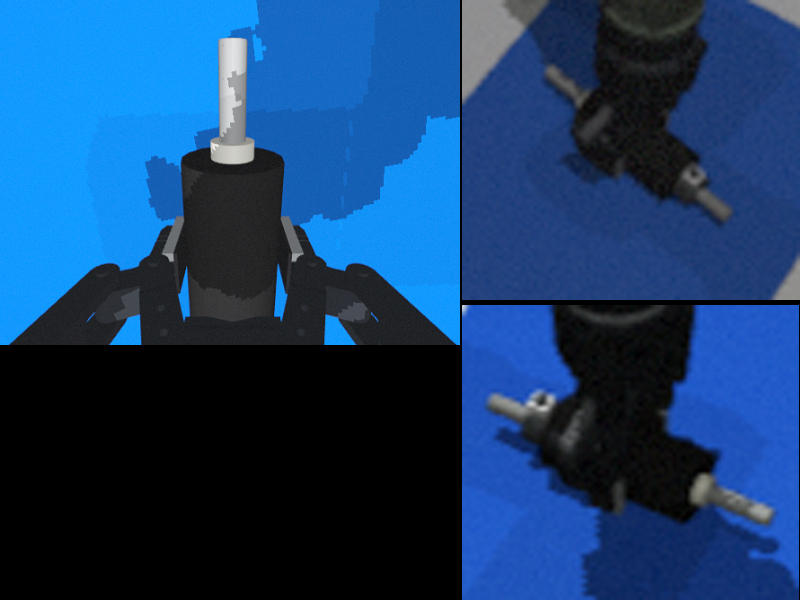

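```bash
python3 -c "
from h import *
np.set_printoptions(precision=1,suppress=True)
s=load('s5.png');d=load('d5.png')
P=lambda k:k[0]@np.c_[k[1],k[2]]
def tri(a,b):
  X=cv2.triangulatePoints(P(s),P(d),np.array(a,float),np.array(b,float)).ravel();return X[:3]/X[3]
print(tri((291.8,216.9),(208.75,181.8)),tri((300.8,227.1),(196.6,183.3)))
u=np.array([np.cos(np.radians(-9.2)),np.sin(np.radians(-9.2)),0]);n=np.array([u[1],-u[0],0]);c=np.array([542.9,3.3,27])
for f in range(-20,21,10):
  L=c+61*u+21.5*(n*np.sin(np.radians(f))+[0,0,np.cos(np.radians(f))]);print(f,L,proj(s,L),proj(d,L))
print('end',proj(s,c+100*u),proj(d,c+100*u))
"
```

```text
[605.7 -11.4  47. ] [642.7 -13.8  24.6]
-20 [604.3   0.8  47.2] [292.6 213.6] [206.6 185.3]
-10 [603.7  -2.8  48.2] [291.9 214.2] [207.3 184.2]
0 [603.1  -6.5  48.5] [291.1 214.9] [208.  183.1]
10 [602.5 -10.1  48.2] [290.3 215.8] [208.7 182.2]
20 [601.9 -13.7  47.2] [289.5 216.7] [209.5 181.5]
end [300.3 226.2] [196.2 183.2]
```

I want a direct overhead look at the lug, so I'll open, rise, and shift over it.

Emit:
jog_arm([
  [0.8,0,0,0,0],
  [1,0,0,0,0],
  [1,0,0,0,0],
  [1,-10,0,0,0],
  [1,-35,0,0,0],
  [1,-65,-10,0,0],
  [1,-85,-40,0,0],
  [1,-95,-75,0,0],
])

```text
t: 11.42
eef_pos: [617.7, -9.5, 107.7]
eef_rot: [-0.456, 0.536, 0.459, 0.542]
ft_force: [2.3, -0.3, 1.1]
gripper_width: 0.999
```

```bash
python3 -c "
from h import *
for i in range(3): snap('wrist')
a,k,o=snap('wrist','w6.png')
plan([542.9,3.3,8],170.8)
cv2.imwrite('pics/w6c.png',cv2.resize(a[30:330,56:456],(800,600),interpolation=cv2.INTER_CUBIC))"
```

```text
t 11.62 pos [617.5  -9.9 104.1] head 170.6 tilt -1.0 -> [96.  75.8  0. ] spin -0.004 g 1.0 F [-0.  -0.4 -0.2]
```

View pics/w6c.png

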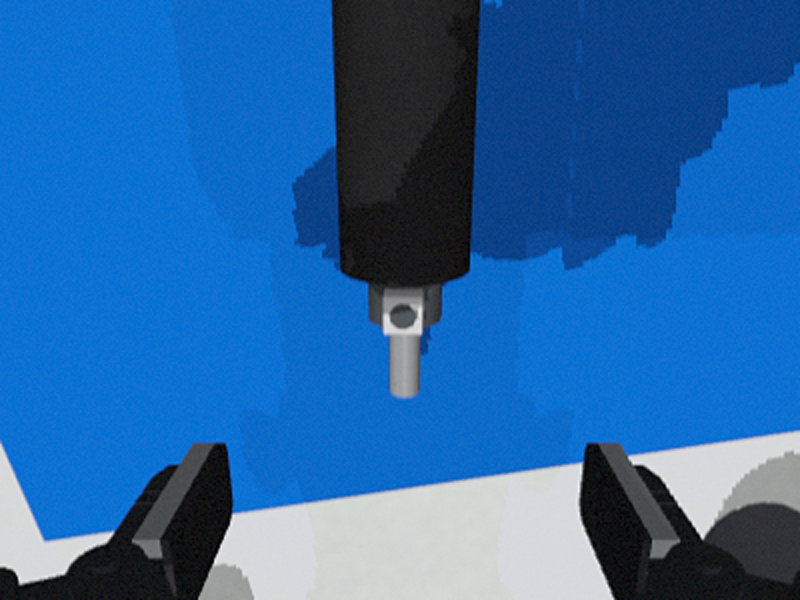

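From overhead, the screw is at column 403, with collar and shaft centred at 404.7. The lug is therefore within about 2° of the top. I'll go back, nudge +0.7 mm, and grip.

Emit:
jog_arm([
  [1,10,35,0.7,0],
  [1,25,60,0.7,0],
  [1,40,76,0.7,0],
  [1,60,76,0.7,0],
  [1,78,76,0.7,0],
  [1,90,76,0.7,0],
  [1,95,76,0.7,0],
  [1,96,76,0.7,0],
])

```text
t: 12.28
eef_pos: [539.4, 4.6, 6.1]
eef_rot: [-0.454, 0.538, 0.46, 0.541]
ft_force: [-0.5, -0.1, -0.0]
gripper_width: 1.0
```

Emit:
jog_arm([
  [0.8,0,0,0,0],
  [0.7,0,0,0,0],
  [0.64,0,0,0,0],
  [0.6,0,0,0,0],
  [0.57,0,0,0,0],
  [0.55,0,0,0,0],
  [0.5,0,0,0,0],
  [0.4,0,0,0,0],
])

```text
t: 12.95
eef_pos: [542.6, 4.2, 8.3]
eef_rot: [-0.456, 0.537, 0.459, 0.542]
ft_force: [-1.4, 0.2, 7.7]
gripper_width: 0.549
```

Emit:
jog_arm([
  [0.3,0,0,0,0],
  [0.3,0,0,0,0],
  [0.3,0,0,0,0],
  [0.3,0,0,0,0],
  [0.3,-2,0,0,0],
  [0.3,-5,0,0,0],
  [0.3,-10,0,0,0],
  [0.3,-20,0,0,0],
])

```text
t: 13.62
eef_pos: [540.5, 4.3, 26.5]
eef_rot: [-0.454, 0.538, 0.46, 0.541]
ft_force: [-1.1, 0.3, -5.2]
gripper_width: 0.539
```

```bash
python3 -c "
from h import *
plan([542.9,4,140],170.8)
plan([539,-322,140],195.5)"
```

```text
t 13.62 pos [540.5   4.3  26.5] head 170.6 tilt -1.0 -> [-113.5   -2.     1. ] spin -0.004 g 0.54 F [-1.1  0.3 -5.2]
t 13.62 pos [540.5   4.3  26.5] head 170.6 tilt -1.0 -> [-116.2  -51.6 -321.2] spin -0.435 g 0.54 F [-1.1  0.3 -5.2]
```

Emit:
jog_arm([
  [0.3,-12,0,0,0],
  [0.3,-28,0,0,0],
  [0.3,-46,0,0,0],
  [0.3,-64,0,0,0],
  [0.3,-82,0,0,0],
  [0.3,-98,0,0,0],
  [0.3,-110,0,0,0],
  [0.3,-116,0,0,0],
])

```text
t: 14.28
eef_pos: [542.7, 3.0, 145.7]
eef_rot: [-0.456, 0.537, 0.458, 0.542]
ft_force: [0.5, -0.3, -4.6]
gripper_width: 0.54
```

Emit:
jog_arm([
  [0.3,0,-2,-10,-0.02],
  [0.3,0,-5,-28,-0.05],
  [0.3,0,-8,-50,-0.08],
  [0.3,0,-11,-72,-0.11],
  [0.3,0,-14,-95,-0.14],
  [0.3,0,-18,-118,-0.17],
  [0.3,0,-21,-140,-0.2],
  [0.3,0,-24,-160,-0.22],
])

```text
t: 14.95
eef_pos: [538.8, -159.8, 141.9]
eef_rot: [-0.512, 0.484, 0.516, 0.488]
ft_force: [-0.2, -0.1, -4.2]
gripper_width: 0.543
```

```bash
python3 -c "
from h import *
np.set_printoptions(precision=1,suppress=True)
k=load('w6.png')
for z in (27,):
  E=onz(k,258.5,228.5,z);u=np.array([np.cos(np.radians(-9.3)),np.sin(np.radians(-9.3)),0]);print('end',E,'centre',E-100*u)
plan([539,-322,140],195.5)"
```

```text
end [644.1 -13.6  27. ] centre [545.4   2.6  27. ]
t 14.95 pos [ 538.8 -159.8  141.9] head -176.8 tilt -1.0 -> [   0.5    8.9 -161.9] spin -0.214 g 0.54 F [-0.2 -0.1 -4.2]
```

Emit:
jog_arm([
  [0.3,0,2,-22,-0.03],
  [0.3,0,4,-46,-0.06],
  [0.3,0,5,-72,-0.1],
  [0.3,0,6,-98,-0.13],
  [0.3,0,7,-122,-0.16],
  [0.3,0,8,-143,-0.19],
  [0.3,0,9,-157,-0.21],
  [0.3,0,10,-162,-0.214],
])

```text
t: 15.62
eef_pos: [537.9, -323.2, 140.3]
eef_rot: [-0.561, 0.427, 0.564, 0.431]
ft_force: [-0.2, -0.2, -4.8]
gripper_width: 0.54
```

Emit:
jog_arm([
  [0.3,2,0,0,0],
  [0.3,6,0,0,0],
  [0.3,12,0,0,0],
  [0.3,19,0,0,0],
  [0.3,26,0,0,0],
  [0.3,32,0,0,0],
  [0.3,36,0,0,0],
  [0.3,36,0,0,0],
])

```text
t: 16.28
eef_pos: [537.8, -319.8, 103.3]
eef_rot: [-0.561, 0.426, 0.565, 0.431]
ft_force: [-0.8, 0.5, -5.1]
gripper_width: 0.545
```

```bash
python3 -c "
from h import *
w,k,o=snap('wrist','w7.png');s,_,_=snap('scene','s7.png');d,_,_=snap('side','d7.png')
plan([537.5,-322.4,42],195.5)
c=np.zeros((600,800,3),'u1');c[:384,:450]=w[:,30:480]
c[:340,452:]=cv2.resize(s[245:330,162:249],(348,340),interpolation=cv2.INTER_CUBIC)
c[344:600,452:792]=cv2.resize(d[80:144,225:310],(340,256),interpolation=cv2.INTER_CUBIC)
cv2.imwrite('pics/m7.png',c)"
```

```text
t 16.43 pos [ 538.6 -320.7  104.9] head -164.6 tilt -1.0 -> [62.9  1.7 -1.8] spin -0.001 g 0.55 F [ 0.5  0.1 -3.2]
```

View pics/m7.png

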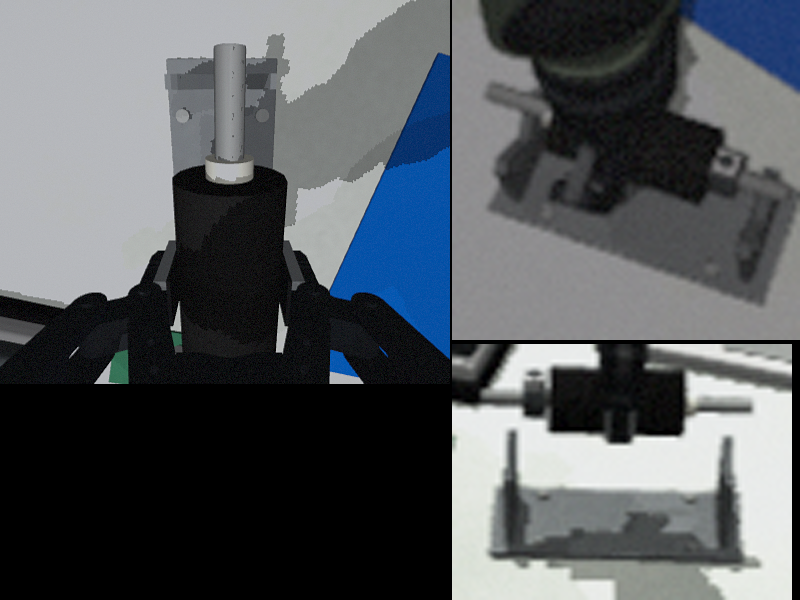

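```bash
python3 -c "
from h import *
np.set_printoptions(precision=1,suppress=True)
k=load('w7.png'); o=bot.get_obs()
a=onz(k,212,116,7);b=onz(k,294,116,7);v=b-a;m=(a+b)/2
h=np.degrees(np.arctan2(v[1],v[0]))-90;print(a,b,np.linalg.norm(v),'axis',h)
u=np.array([np.cos(np.radians(15.5)),np.sin(np.radians(15.5)),0]);n=np.array([-u[1],u[0],0])
c=m+60*u;print('cradle',c)
# near shaft end: top of image end (panel 230,45)
zc=104.9+18.7
e=onz(k,260,45,zc+6);print('end',e,'roller centre',e+100*u)
for nm,q in(('old',np.array([539,-322.2,0])),('new',c)): print(nm,'along',u@(q-o['eef_pos']),'lat',n@(q-o['eef_pos']))
r=e+100*u;print('roller-tcp along',u@(r-o['eef_pos']),'lat',n@(r-o['eef_pos']))
# side view check of uprights tops / shaft ends
d=load('d7.png')
"
```

```text
[ 487.6 -368.6    7. ] [ 471.3 -309.1    7. ] 61.669660627594894 axis 15.392929919115872
cradle [ 537.3 -322.8    7. ]
end [ 444.  -344.9  129.6] roller centre [ 540.3 -318.2  129.6]
old along 0.005152418083804769 lat -1.533514722575843
new along -1.8273462379354912 lat -1.6545916975737078
roller-tcp along 2.350380775636893 lat 1.9406973858042262
```

Emit:
jog_arm([
  [0.3,4,2,-1,0],
  [0.3,12,3,-1.6,0],
  [0.3,22,3.3,-1.6,0],
  [0.3,32,3.3,-1.6,0],
  [0.3,42,3.3,-1.6,0],
  [0.3,50,3.3,-1.6,0],
  [0.3,54,3.3,-1.6,0],
  [0.3,56,3.3,-1.6,0],
])

```text
t: 17.1
eef_pos: [535.1, -322.1, 47.3]
eef_rot: [-0.561, 0.426, 0.565, 0.431]
ft_force: [-0.6, 0.4, -4.9]
gripper_width: 0.543
```

Emit:
jog_arm([
  [0.3,0,0,0,0],
  [0.3,0,0,0,0],
  [0.3,0.5,0,0,0],
  [0.3,1,0,0,0],
  [0.3,1.5,0,0,0],
  [0.3,2,0,0,0],
  [0.3,2.5,0,0,0],
  [0.3,3,0,0,0],
])

```text
t: 17.77
eef_pos: [535.8, -322.6, 45.8]
eef_rot: [-0.561, 0.426, 0.564, 0.431]
ft_force: [0.0, -0.3, -4.7]
gripper_width: 0.538
```

```bash
python3 -c "
from h import *
for i in range(4):
  plan([536,-321.7,41.4],195.5);bot.capture('scene')
  o=bot.get_obs();print(np.round(o['ft_torque'],2))"
```

```text
t 17.77 pos [ 535.8 -322.6   45.8] head -164.6 tilt -1.0 -> [ 4.4 -0.4  0.8] spin -0.001 g 0.54 F [ 0.  -0.3 -4.7]
[-0.04  0.05  0.  ]
t 17.82 pos [ 535.7 -322.6   45.6] head -164.6 tilt -1.0 -> [ 4.2 -0.5  0.7] spin -0.001 g 0.54 F [ 0.2 -0.5 -4.8]
[-0.01  0.07  0.03]
t 17.87 pos [ 535.7 -322.6   45.7] head -164.6 tilt -1.0 -> [ 4.3 -0.5  0.7] spin -0.001 g 0.55 F [-1.2 -0.5 -4.7]
[0.01 0.03 0.01]
t 17.92 pos [ 535.7 -322.6   45.7] head -164.6 tilt -1.0 -> [ 4.3 -0.5  0.7] spin -0.001 g 0.54 F [ 0.6  0.1 -4. ]
[-0.01  0.05 -0.06]
```

No contact yet, and the held weight reads about 4.7 N. Lowering 1–2 mm at a time while watching the force.

Emit:
jog_arm([
  [0.3,0.3,0,0,0],
  [0.3,0.6,0,0,0],
  [0.3,0.9,0,0,0],
  [0.3,1.2,0,0,0],
  [0.3,1.5,0,0,0],
  [0.3,1.8,0,0,0],
  [0.3,2,0,0,0],
  [0.3,2,0,0,0],
])

```text
t: 18.63
eef_pos: [535.7, -322.6, 43.7]
eef_rot: [-0.561, 0.426, 0.564, 0.431]
ft_force: [-0.1, 0.5, -3.8]
gripper_width: 0.544
```

Emit:
jog_arm([
  [0.3,0.2,0,0,0],
  [0.3,0.4,0,0,0],
  [0.3,0.6,0,0,0],
  [0.3,0.8,0,0,0],
  [0.3,1,0,0,0],
  [0.3,1,0,0,0],
  [0.3,1,0,0,0],
  [0.3,1,0,0,0],
])

```text
t: 19.3
eef_pos: [535.9, -322.7, 42.9]
eef_rot: [-0.561, 0.426, 0.564, 0.431]
ft_force: [0.7, -0.4, -3.3]
gripper_width: 0.542
```

Emit:
jog_arm([
  [0.3,0.2,0,0,0],
  [0.3,0.4,0,0,0],
  [0.3,0.6,0,0,0],
  [0.3,0.8,0,0,0],
  [0.3,0.8,0,0,0],
  [0.3,0.8,0,0,0],
  [0.3,0.8,0,0,0],
  [0.3,0.8,0,0,0],
])

```text
t: 19.97
eef_pos: [536.0, -323.0, 42.3]
eef_rot: [-0.562, 0.426, 0.564, 0.431]
ft_force: [-0.5, -1.7, -0.2]
gripper_width: 0.542
```

```bash
python3 -c "
from h import *
F=[];T=[]
for i in range(6):
  bot.capture('scene'); o=bot.get_obs();F.append(o['ft_force']);T.append(o['ft_torque'])
u=np.array([np.cos(np.radians(15.5)),np.sin(np.radians(15.5)),0]);n=np.array([-u[1],u[0],0])
f=np.mean(F,0);t=np.mean(T,0);print('F along,lat,z',u@f,n@f,f[2],'T along,lat,z',u@t,n@t,t[2]);plan([536,-322.6,41.4],195.5)"
```

```text
F along,lat,z -0.4798624393435993 -2.6153540815612506 0.32396323822282763 T along,lat,z -0.48829603116936837 0.23720890659677027 0.033439957078276426
t 20.27 pos [ 536.  -323.    42.3] head -164.6 tilt -1.0 -> [ 0.9 -0.1  0.4] spin -0.001 g 0.55 F [ 0.6 -2.8  0.8]
```

Contact is on the +lateral face. I'll shift slightly to the − side and lower further.

Emit:
jog_arm([
  [0.3,0,0,-0.3,0],
  [0.3,0,0,-0.6,0],
  [0.3,0.2,0,-0.8,0],
  [0.3,0.4,0,-0.8,0],
  [0.3,0.6,0,-0.8,0],
  [0.3,0.8,0,-0.8,0],
  [0.3,0.8,0,-0.8,0],
  [0.3,0.8,0,-0.8,0],
])

```text
t: 20.93
eef_pos: [536.2, -323.5, 41.7]
eef_rot: [-0.562, 0.426, 0.564, 0.431]
ft_force: [-0.1, -2.1, 4.6]
gripper_width: 0.548
```

```bash
cat > f.py <<'E'
from h import *
F=[];T=[]
for i in range(6):
  bot.capture('scene'); o=bot.get_obs();F.append(o['ft_force']);T.append(o['ft_torque'])
u=np.array([np.cos(np.radians(15.5)),np.sin(np.radians(15.5)),0]);n=np.array([-u[1],u[0],0])
f=np.mean(F,0);t=np.mean(T,0);print('F along,lat,z',u@f,n@f,f[2],'T along,lat,z',u@t,n@t,t[2]);plan([536,-322.6,41.4],195.5)
E
python3 f.py
```

```text
F along,lat,z -0.6193529289410458 -1.147647012022219 4.990744584495334 T along,lat,z -0.2622463064360642 0.2956459621577184 0.2179036960056632
t 21.23 pos [ 536.2 -323.5   41.6] head -164.5 tilt -1.0 -> [ 0.3 -0.1  0.9] spin -0.001 g 0.54 F [ 0.  -1.7  4.5]
```

Emit:
jog_arm([
  [0.3,0,0,-0.2,0],
  [0.3,0,0,-0.3,0],
  [0.3,0.2,0,-0.3,0],
  [0.3,0.4,0,-0.3,0],
  [0.3,0.6,0,-0.3,0],
  [0.3,0.6,0,-0.3,0],
  [0.3,0.6,0,-0.3,0],
  [0.3,0.6,0,-0.3,0],
])

```text
t: 21.9
eef_pos: [536.3, -323.7, 41.4]
eef_rot: [-0.562, 0.426, 0.564, 0.431]
ft_force: [-0.9, -0.9, 8.1]
gripper_width: 0.54
```

```bash
python3 f.py
```

```text
F along,lat,z -1.685822737161183 -0.5051186071575515 8.29973427732729 T along,lat,z -0.05280428784272281 0.4194639789343106 0.3679636852116175
t 22.2 pos [ 536.3 -323.7   41.5] head -164.5 tilt -1.0 -> [ 0.1 -0.   1.1] spin -0.0 g 0.54 F [-1.7 -0.8  8.4]
```

Lateral force is about 0, with 13 N of support from the cradle. Releasing.

Emit:
jog_arm([
  [0.5,0,0,0,0],
  [0.55,0,0,0,0],
  [0.57,0,0,0,0],
  [0.6,0,0,0,0],
  [0.65,0,0,0,0],
  [0.8,0,0,0,0],
  [1,0,0,0,0],
  [1,0,0,0,0],
])

```text
t: 22.87
eef_pos: [535.8, -323.3, 40.2]
eef_rot: [-0.561, 0.426, 0.564, 0.431]
ft_force: [0.7, 0.6, -0.4]
gripper_width: 1.001
```

Emit:
jog_arm([
  [1,0,0,0,0],
  [1,0,0,0,0],
  [1,-4,0,0,0],
  [1,-15,0,0,0],
  [1,-35,0,0,0],
  [1,-55,0,0,0],
  [1,-75,-10,0,0],
  [1,-90,-35,0,0],
])

```text
t: 23.53
eef_pos: [568.4, -316.2, 133.7]
eef_rot: [-0.561, 0.427, 0.563, 0.431]
ft_force: [0.4, 0.0, -0.0]
gripper_width: 0.999
```

Emit:
jog_arm([
  [1,-3,-15,0,0],
  [1,-5,-25,0,0],
  [1,-5,-25,0,0],
  [1,-5,-25,0,0],
  [1,-5,-25,0,0],
  [1,-5,-25,0,0],
  [1,-5,-25,0,0],
  [1,-5,-25,0,0],
])

```text
t: 24.2
eef_pos: [593.1, -308.6, 135.6]
eef_rot: [-0.561, 0.426, 0.564, 0.431]
ft_force: [-0.3, -0.3, 0.5]
gripper_width: 1.001
```

```bash
python3 -c "
from h import *
w,k,o=snap('wrist','w8.png');s,_,_=snap('scene','s8.png');d,_,_=snap('side','d8.png')
plan([537.5,-322.4,42],195.5)
c=np.zeros((600,800,3),'u1');c[:598,:448]=cv2.resize(w[40:339,156:380],(448,598),interpolation=cv2.INTER_CUBIC)
c[:340,452:]=cv2.resize(s[245:330,162:249],(348,340),interpolation=cv2.INTER_CUBIC)
c[344:600,452:792]=cv2.resize(d[80:144,225:310],(340,256),interpolation=cv2.INTER_CUBIC)
cv2.imwrite('pics/m8.png',c)"
```

```text
t 24.35 pos [ 593.5 -308.6  135.7] head -164.6 tilt -1.0 -> [93.5 57.9  0.8] spin -0.001 g 1.0 F [-0.6  0.3 -0.5]
```

View pics/m8.png

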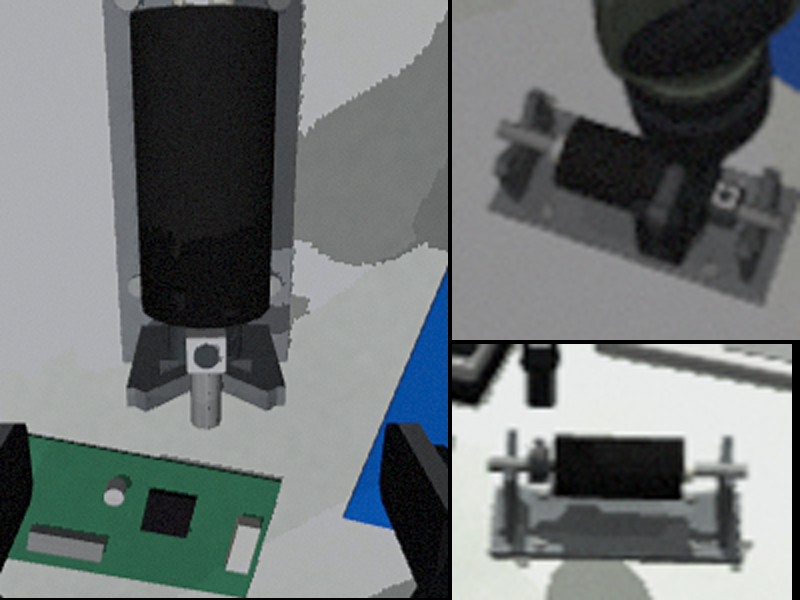

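The roller sits in both notches. In the wrist view the lug is at column 206.5 and the shaft and rubber are at 206, so the lug is on top. The gripper is clear, so I'm handing in.

```bash
python3 -c "
from cell import bot
print(bot.sign_off())"
```

```text
the job is handed in; nothing more can be done
None
```

The roller is in the grey V cradle with both shaft ends down in the notches and the lug on top. I handed the job in at about 24 s of the 45 s allowed.

- **Rolling:** I rolled it about 64 mm along the mat toward +y, straddled loosely between the pads. It took two pushes because the last joint reached its range limit partway, so I opened, rose and regrasped with the gripper turned half round before finishing. The roller stayed on the mat the whole time.
- **Placing:** I gripped it, carried it to the cradle and lowered it until the sideways force was about zero, with the cradle supporting it at roughly 13 N. Then I released and backed off.

**Last checks:**
- In the final close-up, the lug's screw lined up with the shaft within half a pixel, about 1°. All three camera views showed the shaft resting in both notches.
- The gripper was clear, with contact force near zero. The highest force I read was about 8 N, well under the limits.
- Before the lift, the estimate from the fixed cameras put the lug up to about 10° off. The overhead wrist view showed about 2°, so I trusted that one and corrected by 0.7 mm.
- I touched nothing else that I know of, but I did not check every other item again at the end.

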